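Hold a module against the sprung contact of a test jig

ROBOT

A 6-joint arm with a two-finger parallel gripper is mounted at the origin on the work surface. World frame = base frame: x ahead of the robot, y to its left, z up, the work surface at z = 0. Lengths are in mm, angles in rad, forces in N, time in s.
With the tool pointing down it reaches from about 350 to 775 mm from the base axis. Payload 7.3 kg.
Tool frame: the origin (TCP) lies at the very end of the fingers, on their centre line; the grasp point (between the pads) lies 19 mm behind it; z points along the fingers, y is the line along which they close (so a half turn about z gives the same grasp; the last joint's range is limited). The gripper opens to 92 mm and grips with 3 to 60 N. Pads are 19 mm wide; open, the fingers measure 130 mm over their backs; the gripper's body (75 mm by 190 mm) begins 47 mm behind the grasp point.
Start: joints at [-1.435, 0.342, 1.524, -0, 1.275, -0.146], TCP at [146.017, -504.305, 226.741] pointing down, gripper open.
Joint ranges: [-2.53, 2.53], [-0.77, 2.02], [0.04, 2.7], [-1, 4.14], [0.28, 2.66], [-3.11, 3.11]. Speed limits (rad/s): [2.57, 2.57, 3.14, 3.14, 3.14, 3.14].

INTERFACE

Orientations are given as [roll, pitch, yaw] about the fixed x, y, z axes, in that order (R = Rz(yaw) Ry(pitch) Rx(roll)).
In Python, from plant import get_obs, vision, workorder gives the robot as it stands.
- The arm moves only by the shell command python3 -m pendant 'ROWS' [OPENING]. ROWS is a JSON object of lists of equal length, an entry for each row: "dp": the shift along the tool's x, y, z in m, a list of three; "rotation": the turn, a rotation vector about the tool's x, y, z in rad, a list of three. A call has 1 to 8 rows; each row is the pose to reach, as a shift and turn from the pose commanded when the call began, along the tool's axes at that moment; what a row does not reach only later rows make up. A row lasts 1/8 s, in which the tool goes at most 62.5 mm and 10.7 degrees, less where a joint would pass 70% of its speed; a pose out of reach is approached as far as the arm can. A call with a gripper value outside its range is refused whole. OPENING is the finger opening in m, from 0 to 0.0918, set as the call begins (- or left out, the last holds). The fingers move at their own pace and stop on an object; the grip force is fixed at half the most. Time passes only in rows, so rows that repeat a pose let the fingers close. It gives the time, the measured TCP pose, the force, the opening and the grip force at its end, in the units of the state.
- get_obs(): the state, without advancing time (a new reading comes with each control period).
- vision.capture(name): name is "scene" or "top" or "wrist"; returns a dict with "pixels" (384x512x3 uint8, red, green, blue), "vfov" (degrees; the focal length in pixels is half the picture's height over the tangent of half this angle, whatever the lens; pixels are square), "cx", "cy" (the principal point, pixels), "pose" (4x4, takes a point from camera to world coordinates); the wrist camera has in their place "T_tool_cam" (4x4, takes a point from camera to tool coordinates, whose origin is the TCP and whose axes are the flange's). Camera axes: x right, y up, looking along -z (the intrinsics and any distortion apply to the point x, -y, -z); pixel columns grow to the right and rows downward; lengths in mm; the calibration is good to about 2 mm. The wrist camera is an equidistant fisheye: a pixel r from the principal point sees the ray r / f radians off the axis. A picture is of the moment at which its call begins: read the wrist's pose just before it. There is no depth.
- workorder.close_job(): hands the job in; it is judged then, once.
The state is a dict: "time": time; "joint_positions": joint angles; "dq": joint speeds; "tau": joint torques, N m; "tool_pos": TCP position; "tcp_rot": TCP orientation; "contact_force": force on the tool from outside, world axes, zero at the start; "moment": the same for the moment, N m; "grip_width": finger opening in mm; "finger_force": force on a finger pad.
Only numpy, scipy, OpenCV 4.12 (cv2) and the standard library are available. Lean on these libraries where they do the work, as an engineer would, in place of code of your own. Each camera call takes 0.05 s, during which the arm holds its last target. There are 200 camera calls.

TASK

On the soldering bench, swing the red-handled lever of the test jig fully open, clear of the channel, and leave it open. Then pick up the teal module, lower it between the jig's two low rails with its brass end facing the brass plunger, and press it along the channel against the spring until that brass end sits squarely against both steel stops, firmly but without ramming it. Finish while still holding it there with the gripper: do not let go, and do not shift the solder reel, the iron stand or the screwdriver.

Things in the scene. Friction and masses are not known exactly. Their poses are not given: they have to be found in the camera images.
- jig: Test jig fixed to the bench: grey plate 220 (x) x 150 (y) x 12 mm high. Origin: centre of its underside. +x is the pressing direction, towards the blue plunger housing (x +60 to +100, y +-45, top 64 mm above bench). Two rails along x (-60 to +55), 10 mm wide and 10 mm above the plate (rail tops 22 mm above bench), leave between them a channel 44 mm wide, centred on y = 0.
- stop_face (a point): Point on the jig midway between the two steel stops, in the plane of their faces (which look to the jig's -x), 36 mm above the bench; jig frame (+55, 0, +36) mm. Axes as the jig's.
- stops: The two fixed steel stop pads on the housing, each 9 mm wide and 24 mm high, centred 12.5 mm either side of the plunger's axis, their faces at jig x = +55 mm. Origin: midway between them, 5 mm behind the face plane.
- plunger_tip (a point): Round tip of the brass plunger (11 mm diameter), which at rest stands 10 mm proud of the stop faces, at jig (+45, 0, +36) mm; it moves to the jig's +x as it is pressed.
- plunger (a joint): Travel of the sprung plunger in m: 0 at rest (out), 0.010 when its tip is level with the stop faces. The spring pushes back with about 4 N at the start and 9 N at 0.010 m.
- lever_handle (a point): Middle of the upright red peg handle of the lever: 14 mm diameter, 38 mm tall, from 45 to 83 mm above the bench (this point 64 mm above it); 95 mm from the hinge. The lever is a flat steel bar 14 mm wide whose top is 45 mm and underside 35 mm above the bench.
- lever_hinge (a point): Upright hinge axis of the lever, beside the channel at jig (-25, +55) mm, 35 mm above the bench.
- lever (a joint): Angle of the lever in rad: 0 = shut, lying across the channel towards the jig's -y; it grows clockwise seen from above, 1.57 = pointing to the jig's -x, alongside the channel; end stop (fully open) at 1.9. It moves stiffly (about 1 N at the handle) and stays where it is left. It starts between 0 and 0.5.
- module: Teal box-shaped electronics module, 70 (x) x 34 (y) x 40 mm high, about 0.16 kg, loose on the bench, brass contact plate over its whole +x end. Origin: centre of its underside; x towards the brass end, z up.
- module_nose (a point): Point on the module's brass end face, 35 mm ahead of its centre, 24 mm above its underside.
- reel: Bystander: steel-grey solder reel standing on its flat face, 60 mm diameter, 36 mm high. Origin: centre of its underside.
- iron_stand: Bystander: soldering-iron stand, round dark base 84 mm diameter, with a slanting wire coil up to about 145 mm high. Origin: centre of its underside.
- screwdriver: Bystander: screwdriver with teal handle, 180 mm long, lying on the bench.
Things that resemble listed ones, but are neither listed nor needed, are in the scene too. Leave any orange look-alike of the module alone.

How it is judged (in metres and radians):
On the way, in this order (a step that is already met when the one before it is completed fails the run):
1. the lever is swung open, clear of the channel, before the plunger is pressed (value of joint lever above 1.4 rad and value of joint plunger below 0.002 m), for 0.2 s.
2. the module presses the plunger in (value of joint plunger above 0.004 m and contact force between module and jig above 1 N and value of joint lever above 1.4 rad).
At the end, for the whole second after the job is handed in: For the last second: lever open over 1.4 rad; plunger in over 8.5 mm; brass end bearing on the stops with over 1 N, within 9 mm of their centre, square within 0.1 rad, upright within 0.15 rad; module under 10 mm above the channel floor, at rest, held by the fingers (value of joint lever above 1.4 rad and value of joint plunger above 0.0085 m and contact force between module and stops above 1 N and horizontal distance between module_nose and stop_face below 0.009 m and z of module_nose in the frame of jig between 0.03 and 0.046 m and angle between the x axis of module and the x axis of jig, either way round below 0.1 rad and angle between module's own z axis and vertical below 0.15 rad and contact force between module and the fingers above 1 N and linear speed of module below 0.02 m/s); the arm keeps its last pose, push and grip.
It fails at once if the module was rammed against the stops (over 60 N) (contact force between module and stops above 60 N).
It fails at once if the solder reel was shifted by more than 20 mm (distance of reel from where it was at the start of the episode above 0.02 m).
It fails at once if the iron stand was shifted by more than 20 mm (distance of iron_stand from where it was at the start of the episode above 0.02 m).
It fails at once if the screwdriver was shifted by more than 20 mm (distance of screwdriver from where it was at the start of the episode above 0.02 m).
It also fails if it takes over 67 s, if anything falls off the work surface, if the arm or the gripper's body presses on something with over 40 N, if the wrist force passes 120 N, or if a joint passes its speed limit or range.

## Working session

There is one attempt and no reset: what is moved stays moved. The work goes in short steps, Python scripts to look and compute and a shell command to move; the robot and the scene stay as the last step left them, time stands still between calls to the robot, and variables do not carry over. Pictures are saved under pics/ and viewed, at most 13 in all, crops included, and the job is handed in when it is done.

```bash
ls; mkdir -p pics; python3 - <<'E'
from plant import get_obs, vision
import cv2
print(get_obs())
for n in("scene","top"):
    c=vision.capture(n); cv2.imwrite(f"pics/{n}0.png",cv2.resize(c["pixels"][:,:,::-1],(800,600),interpolation=cv2.INTER_CUBIC))
    print({k:v for k,v in c.items() if k!="pixels"})
E
```

```text
pics
{'time': 0.0, 'joint_positions': array([-1.43498665e+00,  3.42744403e-01,  1.52499009e+00, -1.09358124e-05,
        1.27541147e+00, -1.45961824e-01]), 'dq': array([-0.00194404, -0.00067606,  0.00036941,  0.00017138,  0.00049545,
       -0.00104764]), 'tau': array([ 2.15792687e-03, -4.31243241e+01, -2.44216830e+01,  7.19082006e-02,
        5.59119531e-02, -1.11257125e-04]), 'tool_pos': array([ 145.9630479 , -503.88548931,  226.0431151 ]), 'tcp_rot': array([-3.14005435e+00, -2.15572582e-04,  2.81774523e-01]), 'contact_force': array([-0.70744846,  0.63937902,  0.43553307]), 'moment': array([0.00265939, 0.016709  , 0.01539091]), 'finger_force': 0.0, 'grip_width': 91.84018104353541}
{'vfov': 52.660263132696784, 'cx': 254.60305998774146, 'cy': 189.51530236095607, 'pose': array([[ 6.52871632e-01, -6.12372883e-01,  4.45822929e-01,
         1.09887892e+03],
       [ 7.57452049e-01,  5.31687445e-01, -3.78912727e-01,
        -4.21486015e+02],
       [-5.00257487e-03,  5.85070861e-01,  8.10966745e-01,
         9.80389852e+02],
       [ 0.00000000e+00,  0.00000000e+00,  0.00000000e+00,
         1.00000000e+00]])}
{'vfov': 43.56450470652368, 'cx': 247.74665800004945, 'cy': 189.20779770312288, 'pose': array([[ 2.51045773e-02,  9.96782000e-01, -7.61275541e-02,
         4.66090734e+02],
       [-9.99682923e-01,  2.48828821e-02, -3.85942102e-03,
        -8.94682970e+00],
       [-1.95272845e-03,  7.62003050e-02,  9.97090618e-01,
         1.40290744e+03],
       [ 0.00000000e+00,  0.00000000e+00,  0.00000000e+00,
         1.00000000e+00]])}
```

View pics/top0.png

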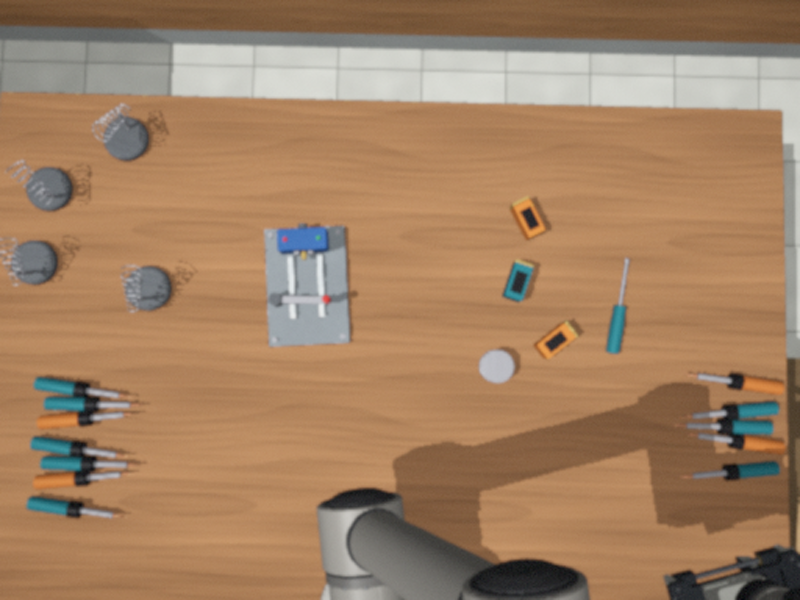

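View pics/scene0.png

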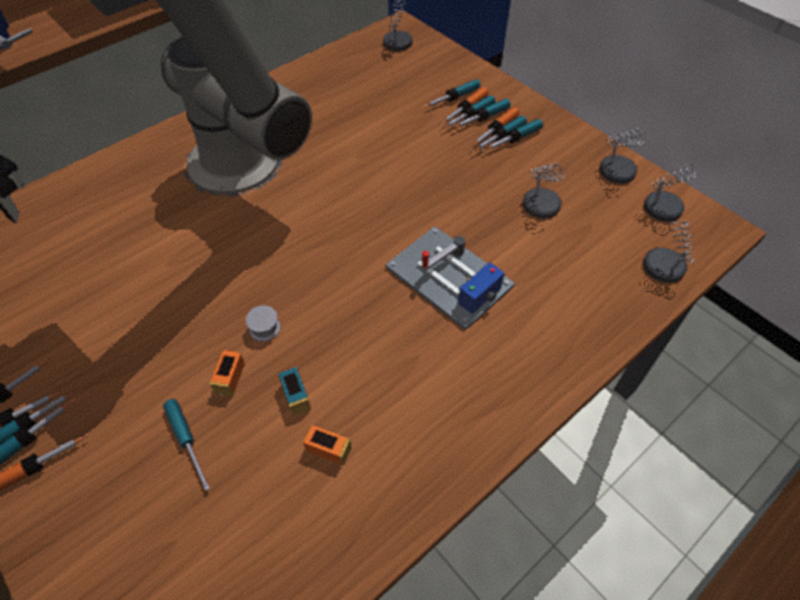

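The top view shows the jig at about (307,286), with its blue housing and +x towards the top. The lever lies across the channel, with its hinge at (277,299) and red handle at (326,299). There are three module look-alikes: teal at (519,281), and orange at (529,218) and (557,340). Only the teal one fits, with its brass end facing up. The reel is at (497,366) and the screwdriver at (617,310). I'll confirm with one enlarged crop.

```bash
cat > h.py <<'E'
import numpy as np, cv2
from plant import get_obs, vision
from scipy.spatial.transform import Rotation as R
def ray2w(c,u,v,z):
    "pinhole pixel -> world point at height z"
    f=192/np.tan(np.radians(c["vfov"]/2)); P=c["pose"]
    d=P[:3,:3]@np.array([(u-c["cx"])/f,-(v-c["cy"])/f,-1]); o=P[:3,3]
    return o+d*(z-o[2])/d[2]
E
python3 - <<'E'
from h import *
c=vision.capture("top"); p=c["pixels"][:,:,::-1]
# crops: jig x164-229,y138-226 ; module x310-365,y... 
a=p[140:225,160:235]; b=p[145:230,310:385]
s=5.3
im=np.hstack([cv2.resize(q,(398,451),interpolation=cv2.INTER_CUBIC) for q in(a,b)])
cv2.imwrite("pics/crop1.png",im)
E
```

```text
(no output)
```

View pics/crop1.png

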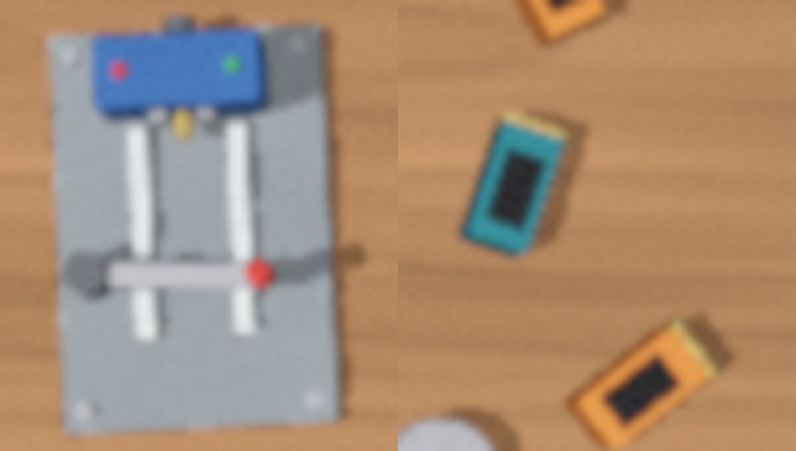

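The crop shows the teal module on the right, with corners at about (503,115), (568,133), (520,253) and (462,236), brass end up. On the left, the jig plate corners are (48,36), (322,26), (340,420) and (67,432), the handle top is at (259,272) and the hinge at (90,274).

```bash
python3 - <<'E'
from h import *
c=vision.capture("top"); s=398/75
W=lambda u,v,z,ox=160,oy=140: ray2w(c,ox+(u+.5)/s-.5,oy+(v+.5)/s-.5,z)
J=[W(*q,12) for q in((48,36),(322,26),(340,420),(67,432))]; print(np.round(J,1))
print("sides",[round(np.linalg.norm(J[i]-J[i-1]),1) for i in range(4)],"ctr",np.mean(J,0))
ax=(J[0]+J[1]-J[2]-J[3]); yaw=np.arctan2(ax[1],ax[0]); print("yaw",yaw)
j=np.mean(J,0); Rz=R.from_euler("z",yaw).as_matrix()
h=W(259,272,83); print("handle",h,"hinge",W(90,274,45), "pred hinge",j+Rz@[-25,55,0],"stop",j+Rz@[55,0,0])
k=Rz.T@(h-j); print("handle in jig",k,"r",np.hypot(k[0]+25,k[1]-55),"angle",np.arctan2(-(k[0]+25),-(k[1]-55)))
for z in(40,20):
  M=[W(u-398,v,z,310,145) for u,v in((503,115),(568,133),(520,253),(462,236))]
  print(np.round(M,1),np.mean(M,0),[round(np.linalg.norm(M[i]-M[i-1]),1) for i in range(4)],"yaw",[np.arctan2(*(M[a]-M[b])[1::-1]) for a,b in((0,3),(1,2))])
print("reel",ray2w(c,497/1.5625,366/1.5625,36))
w=vision.capture("wrist");print({k:v for k,v in w.items() if k!="pixels"})
o=get_obs();print(R.from_euler("xyz",o["tcp_rot"]).as_matrix().round(3))
E
```

```text
[[692.1 230.8  12. ]
 [701.4  80.1  12. ]
 [485.   63.9  12. ]
 [474.7 212.3  12. ]]
sides [np.float64(218.1), np.float64(151.1), np.float64(217.0), np.float64(148.8)] ctr [588.2939249  146.76619118  12.        ]
yaw 0.07989928846629912
handle [559.6230272  104.40782901  83.        ] hinge [558.99164383 197.89029787  45.        ] pred hinge [558.98389443 199.5953698   12.        ] stop [643.11846113 151.15597791  12.        ]
handle in jig [-31.96023355 -39.93488064  71.        ] r 95.18968648423994 angle 0.07318493111003083
[[ 641.6 -235.    40. ]
 [ 632.7 -270.    40. ]
 [ 567.4 -245.    40. ]
 [ 575.8 -213.8   40. ]] [ 604.40143082 -240.93448667   40.        ] [np.float64(69.1), np.float64(36.1), np.float64(69.9), np.float64(32.3)] yaw [np.float64(-0.31110909237747486), np.float64(-0.3660153056013082)]
[[ 644.2 -238.3   20. ]
 [ 635.2 -273.8   20. ]
 [ 568.9 -248.4   20. ]
 [ 577.4 -216.8   20. ]] [ 606.43107264 -244.33879204   20.        ] [np.float64(70.2), np.float64(36.7), np.float64(71.0), np.float64(32.7)] yaw [np.float64(-0.311109092377475), np.float64(-0.3660153056013081)]
reel [ 447.55445459 -206.00115943   36.        ]
{'vfov': 65.70646984690485, 'cx': 257.85159330110696, 'cy': 195.0084061832164, 'T_tool_cam': array([[-4.72117247e-04,  9.67987641e-01,  2.50997420e-01,
         6.76664016e+01],
       [ 9.99999050e-01,  7.81961184e-04, -1.13472068e-03,
         4.02468861e-01],
       [-1.29466583e-03,  2.50996646e-01, -9.67987091e-01,
        -1.57430350e+02],
       [ 0.00000000e+00,  0.00000000e+00,  0.00000000e+00,
         1.00000000e+00]])}
[[ 0.961  0.278 -0.   ]
 [ 0.278 -0.961  0.001]
 [ 0.    -0.001 -1.   ]]
```

```bash
cat >> h.py <<'E'
JIG=np.array([588.3,146.8,0]); JY=.08
def jig(p): return JIG+R.from_euler("z",JY).apply(p)
def peg(th,z): return jig([-25-95*np.sin(th),55-95*np.cos(th),z])
def go(*targets):
    "print dp, rotz rows from the measured pose to each (xyz mm, yaw), tool pointing down"
    o=get_obs(); Q=R.from_euler("xyz",[np.pi,0,o["tcp_rot"][2]])
    print("t",round(o["time"],2),"at",o["tool_pos"].round(1),o["tcp_rot"].round(4),"w",o["grip_width"].round(1),"F",o["contact_force"].round(1),"ff",round(o["finger_force"],1))
    for p,y in targets:
        print((Q.inv().apply(np.array(p)-o["tool_pos"])/1e3).round(4).tolist(),round((o["tcp_rot"][2]-y+np.pi)%(2*np.pi)-np.pi,3))
E
python3 - <<'E'
from h import *
go(([559.6,104.4,200],1.58))
E
```

```text
Traceback (most recent call last):
  File "h.py", line 15, in go
    print("t",round(o["time"],2),"at",o["tool_pos"].round(1),o["tcp_rot"].round(4),"w",o["grip_width"].round(1),"F",o["contact_force"].round(1),"ff",round(o["finger_force"],1))
                                                                                       ^^^^^^^^^^^^^^^^^^^^^
AttributeError: 'float' object has no attribute 'round'
```

```bash
sed -i 's/o\["grip_width"\].round(1)/round(o["grip_width"],1)/' h.py
python3 - <<'E'
from h import *
go(([559.6,104.4,200],1.58))
E
```

```text
t 0.25 at [ 146.  -504.1  226.4] [-3.141e+00 -1.000e-04  2.818e-01] w 91.3 F [-0.3 -0.1  0.5] ff 0.0
[0.5665, -0.4695, 0.0264] -1.298
```

```bash
python3 -m pendant '{"dp":[[0.566,-0.47,0.026],[0.566,-0.47,0.026],[0.566,-0.47,0.026],[0.566,-0.47,0.026],[0.566,-0.47,0.026],[0.566,-0.47,0.026],[0.566,-0.47,0.026],[0.566,-0.47,0.026]],"rotation":[[0,0,-1.3],[0,0,-1.3],[0,0,-1.3],[0,0,-1.3],[0,0,-1.3],[0,0,-1.3],[0,0,-1.3],[0,0,-1.3]]}' 0.05
python3 - <<'E'
from h import *
go(([559.6,104.4,200],1.58))
E
```

```text
time: 1.25
tool_pos: [427.4, -88.9, 209.2]
tcp_rot: [3.141, 0.001, 1.584]
contact_force: [1.0, -0.6, 0.0]
grip_width: 50.0
finger_force: 0.0
t 1.25 at [427.4 -88.9 209.2] [3.1408e+00 5.0000e-04 1.5838e+00] w 50.0 F [ 1.  -0.6  0. ] ff 0.0
[0.1916, 0.1347, 0.0092] 0.004
```

```bash
python3 -m pendant '{"dp":[[0.19,0.133,0.009],[0.19,0.133,0.009],[0.19,0.133,0.009],[0.19,0.133,0.009],[0.19,0.133,0.009],[0.19,0.133,0.009]],"rotation":[[0,0,0],[0,0,0],[0,0,0],[0,0,0],[0,0,0],[0,0,0]]}'
python3 - <<'E'
from h import *
o=get_obs(); w=vision.capture("wrist"); cv2.imwrite("pics/w1.png",w["pixels"][:,:,::-1])
# predicted peg top pixel
T=R.from_euler("xyz",o["tcp_rot"]).as_matrix(); 
def proj(P):
    f=192/np.tan(np.radians(w["vfov"]/2)); t=T.T@(np.array(P)-o["tool_pos"]); M=w["T_tool_cam"]
    c=M[:3,:3].T@(t-M[:3,3]); x,y,z=c[0],-c[1],-c[2]; r=np.hypot(x,y); a=np.arctan2(r,z); return np.round([w["cx"]+f*a*x/r,w["cy"]+f*a*y/r],1)
print("peg",proj([559.6,104.4,83]),"stop",proj(jig([55,0,36])),"corners",[proj(jig([a,b,12])) for a in(-110,110) for b in (-75,75)])
go(([559.6,104.4,50],1.58),)
E
```

```text
time: 2.0
tool_pos: [556.9, 100.3, 199.7]
tcp_rot: [-3.14, 0.001, 1.582]
contact_force: [-0.7, 0.8, -0.4]
grip_width: 50.4
finger_force: 0.0
peg [260.3 186.2] stop [336.3 136.2] corners [array([198.3, 205.3]), array([186.1,  81.5]), array([373.7, 193.4]), array([371.2,  72.6])]
t 2.05 at [556.8  99.8 199.9] [-3.1408e+00  5.0000e-04  1.5812e+00] w 50.0 F [ 0.3 -0.1 -0.4] ff 0.0
[0.0045, 0.0028, 0.1499] 0.001
```

View pics/w1.png

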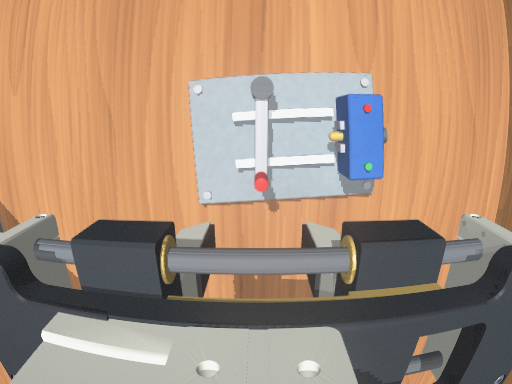

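The wrist view agrees with the prediction to about 3 px: peg top at (261,183), plate corners at (190,82), (371,73), (373,193) and (200,204). Lowering the cage over the peg now.

```bash
python3 -m pendant '{"dp":[[0.0055,0.003,0.05],[0.0055,0.003,0.1],[0.0055,0.003,0.148],[0.0055,0.003,0.148],[0.0055,0.003,0.148]],"rotation":[[0,0,0],[0,0,0],[0,0,0],[0,0,0],[0,0,0]]}' && python3 -m pendant '{"dp":[[0,0,0],[0,0,0],[0,0,0]],"rotation":[[0,0,0],[0,0,0],[0,0,0]]}' 0.024
python3 - <<'E'
from h import *
a=[.2,.35,.5,.65,.8,.95,1.1,1.25,1.4,1.55,1.7,1.85,1.95]
go(*[(peg(t,52),1.651-t) for t in a])
E
```

```text
time: 2.68
tool_pos: [561.5, 105.5, 54.1]
tcp_rot: [3.139, 0.0, 1.581]
contact_force: [-1.5, 0.4, 0.4]
grip_width: 49.9
finger_force: 0.0
time: 3.05
tool_pos: [560.7, 106.3, 52.9]
tcp_rot: [3.14, 0.0, 1.582]
contact_force: [0.2, -0.1, -0.1]
grip_width: 25.9
finger_force: 0.0
t 3.05 at [560.7 106.3  52.9] [3.1401 0.     1.5819] w 25.9 F [ 0.2 -0.1 -0.1] ff 0.0
[-0.0008, -0.0131, 0.0009] 0.131
[0.0021, -0.0271, 0.0009] 0.281
[0.0071, -0.0404, 0.0009] 0.431
[0.014, -0.0529, 0.0009] 0.581
[0.0226, -0.0641, 0.0009] 0.731
[0.0329, -0.074, 0.0009] 0.881
[0.0446, -0.0822, 0.0009] 1.031
[0.0573, -0.0886, 0.0009] 1.181
[0.0708, -0.093, 0.0009] 1.331
[0.0849, -0.0953, 0.0009] 1.481
[0.0991, -0.0955, 0.0009] 1.631
[0.1132, -0.0936, 0.0009] 1.781
[0.1224, -0.0912, 0.0009] 1.881
```

```bash
python3 -m pendant '{"dp":[[-0.001,-0.013,0],[0.002,-0.027,0],[0.007,-0.040,0],[0.014,-0.053,0],[0.0225,-0.064,0],[0.033,-0.074,0],[0.033,-0.074,0]],"rotation":[[0,0,0.13],[0,0,0.28],[0,0,0.43],[0,0,0.58],[0,0,0.73],[0,0,0.88],[0,0,0.88]]}'
python3 - <<'E'
from h import *
a=[1.1,1.25,1.4,1.55,1.7,1.85,1.95]
go(*[(peg(t,52),1.651-t) for t in a])
E
```

```text
time: 3.92
tool_pos: [485.7, 138.9, 52.3]
tcp_rot: [3.141, -0.0, 0.704]
contact_force: [0.2, -0.1, 0.2]
grip_width: 24.2
finger_force: 0.0
t 3.92 at [485.7 138.9  52.3] [ 3.1415e+00 -1.0000e-04  7.0440e-01] w 24.2 F [ 0.2 -0.1  0.2] ff 0.0
[0.0013, -0.0133, 0.0003] 0.153
[0.0046, -0.0272, 0.0003] 0.303
[0.0098, -0.0404, 0.0003] 0.453
[0.017, -0.0527, 0.0003] 0.603
[0.0259, -0.0638, 0.0003] 0.753
[0.0364, -0.0734, 0.0003] 0.903
[0.0442, -0.0789, 0.0003] 1.003
```

```bash
python3 -m pendant '{"dp":[[0.001,-0.013,0],[0.0045,-0.027,0],[0.01,-0.040,0],[0.017,-0.0525,0],[0.026,-0.064,0],[0.0365,-0.0735,0],[0.042,-0.0775,0],[0.042,-0.0775,0]],"rotation":[[0,0,0.15],[0,0,0.3],[0,0,0.45],[0,0,0.6],[0,0,0.75],[0,0,0.9],[0,0,0.97],[0,0,0.97]]}'
python3 - <<'E'
from h import *
w=vision.capture("top"); cv2.imwrite("pics/t2.png",cv2.resize(w["pixels"][130:240,150:270,::-1],(600,550),interpolation=cv2.INTER_CUBIC))
go(([480,200,150],-.2),([604.4,-240.9,200],-.335))
E
```

```text
time: 4.92
tool_pos: [468.6, 224.8, 52.1]
tcp_rot: [-3.141, -0.001, -0.264]
contact_force: [0.2, -1.1, 0.5]
grip_width: 24.0
finger_force: 0.0
t 4.97 at [468.4 224.5  52. ] [-3.1416e+00 -3.0000e-04 -2.6440e-01] w 24.5 F [ 0.2 -0.7 -0.6] ff 0.0
[0.0176, 0.0207, -0.098] -0.064
[0.2529, 0.4137, -0.148] 0.071
```

View pics/t2.png

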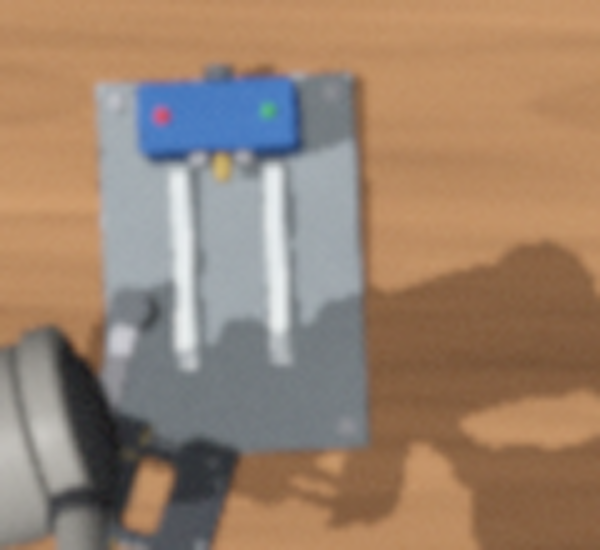

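The lever bar now points down and slightly left from its hinge at (135,310), about 1.85 rad and clear of the channel. I'll nudge it a little further, raise, and go to the module.

```bash
python3 -m pendant '{"dp":[[0.001,-0.004,0],[0.001,-0.004,0],[0.0,0,0],[0,0,-0.06],[0,0,-0.12],[0,0,-0.13],[0,0,-0.13]],"rotation":[[0,0,0],[0,0,0],[0,0,0],[0,0,0],[0,0,0],[0,0,0],[0,0,0]]}' && python3 -m pendant '{"dp":[[0.06,0.10,-0.02],[0.12,0.20,-0.02],[0.18,0.30,-0.02],[0.253,0.4135,-0.02],[0.253,0.4135,-0.02],[0.253,0.4135,-0.02],[0.253,0.4135,-0.02],[0.253,0.4135,-0.02]],"rotation":[[0,0,0],[0,0,0],[0,0,0],[0,0,0.07],[0,0,0.07],[0,0,0.07],[0,0,0.07],[0,0,0.07]]}' 0.07
python3 - <<'E'
from h import *
go(([604.4,-240.9,200],-.335),([590,-225,250],-.335))
E
```

```text
time: 5.85
tool_pos: [468.0, 224.5, 182.3]
tcp_rot: [-3.141, -0.001, -0.268]
contact_force: [-0.5, 0.1, -0.2]
grip_width: 24.1
finger_force: 0.0
time: 6.85
tool_pos: [601.7, -243.4, 199.0]
tcp_rot: [-3.141, 0.004, -0.339]
contact_force: [0.9, 0.3, -0.3]
grip_width: 70.0
finger_force: 0.0
t 6.85 at [ 601.7 -243.4  199. ] [-3.1411  0.0043 -0.3394] w 70.0 F [ 0.9  0.3 -0.3] ff 0.0
[0.0017, -0.0033, -0.001] -0.004
[-0.0171, -0.0135, -0.051] -0.004
```

```bash
cat >> h.py <<'E'
def wrist(tag):
    vision_o=get_obs(); w=vision.capture("wrist"); cv2.imwrite(f"pics/{tag}.png",w["pixels"][:,:,::-1]); return vision_o,w
def wpix(o,w,u,v,z):
    f=192/np.tan(np.radians(w["vfov"]/2)); x,y=u-w["cx"],v-w["cy"]; r=np.hypot(x,y); a=r/f
    d=np.array([np.sin(a)*x/r,-np.sin(a)*y/r,-np.cos(a)]); T=R.from_euler("xyz",o["tcp_rot"]).as_matrix(); M=w["T_tool_cam"]
    p=o["tool_pos"]+T@M[:3,3]; d=T@M[:3,:3]@d; return p+d*(z-p[2])/d[2]
E
python3 - <<'E'
from h import *
import pickle
o,w=wrist("w2"); pickle.dump((o,w),open("w2.pkl","wb"))
t=vision.capture("top")["pixels"][130:240,150:270,::-1]
im=np.zeros((384,800,3),np.uint8); im[:,:512]=w["pixels"][:,:,::-1]; im[:264,512:]=cv2.resize(t,(288,264),interpolation=cv2.INTER_CUBIC)
cv2.imwrite("pics/w2t.png",im)
E
```

```text
(no output)
```

View pics/w2t.png

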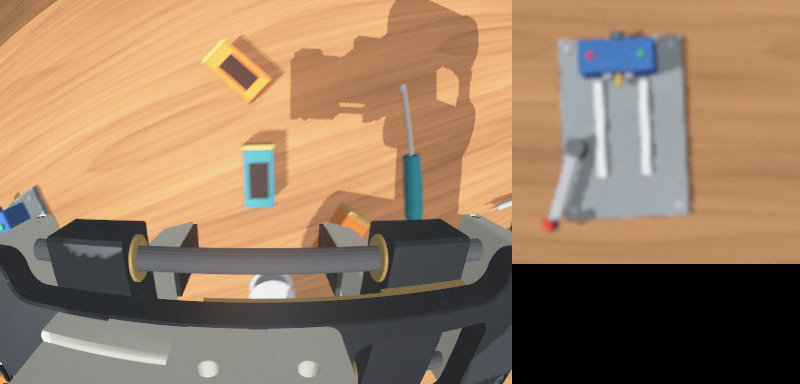

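The wrist view shows the teal module's top with corners at about (242,150), (274,150), (275,207) and (246,207), and the brass face above it at v=144–150. The top crop shows the lever fully open, its handle at (548,224), outside the channel.

```bash
python3 - <<'E'
from h import *
import pickle
o,w=pickle.load(open("w2.pkl","rb"))
p=w["pixels"][130:220,225:295,::-1]; cv2.imwrite("pics/w2c.png",cv2.resize(p,(466,600),interpolation=cv2.INTER_CUBIC))
M=[wpix(o,w,u,v,40) for u,v in((242,150),(274,150),(275,207),(246,207))]
print(np.round(M,1),np.mean(M,0),[round(np.linalg.norm(M[i]-M[i-1]),1) for i in range(4)],[np.arctan2(*(M[a]-M[b])[1::-1]) for a,b in((0,3),(1,2))])
E
```

```text
[[ 640.2 -239.4   40. ]
 [ 628.8 -271.5   40. ]
 [ 568.4 -252.1   40. ]
 [ 579.1 -221.7   40. ]] [ 604.11993002 -246.1852634    40.        ] [np.float64(63.5), np.float64(34.1), np.float64(63.5), np.float64(32.3)] [np.float64(-0.2813956378984769), np.float64(-0.3104207818181287)]
```

View pics/w2c.png

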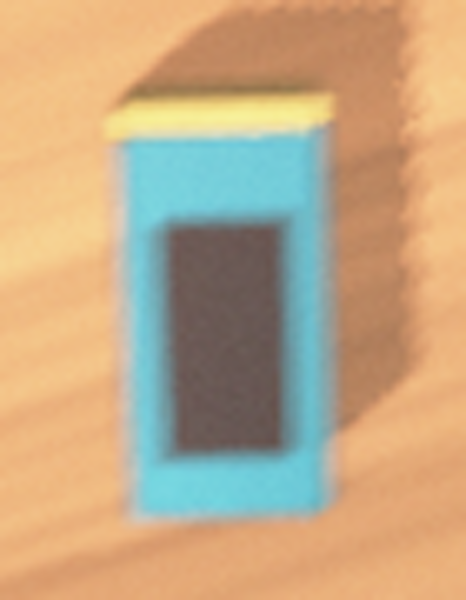

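```bash
python3 - <<'E'
from h import *
import pickle
o,w=pickle.load(open("w2.pkl","rb"))
M=[wpix(o,w,u,v,40) for u,v in((242,144.5),(274.6,144.5),(274.5,207.5),(244.7,207.5))]
c=np.mean(M,0); print(c,[round(np.linalg.norm(M[i]-M[i-1]),1) for i in range(4)],[np.arctan2(*(M[a]-M[b])[1::-1]) for a,b in((0,3),(1,2))])
go(([604.5,-243.5,60],-.32),([604.5,-243.5,16.5],-.32))
E
```

```text
[ 606.74536263 -246.7515833    40.        ] [np.float64(70.0), np.float64(34.7), np.float64(69.9), np.float64(33.2)] [np.float64(-0.30827155883066726), np.float64(-0.3294541632970613)]
t 6.95 at [ 601.7 -245.9  198.3] [ 3.1408  0.0037 -0.3431] w 70.3 F [-1.   0.7 -0.5] ff 0.0
[0.0019, -0.0032, 0.1383] -0.023
[0.0019, -0.0032, 0.1818] -0.023
```

```bash
python3 -m pendant '{"dp":[[0.003,-0.0025,0.05],[0.003,-0.0025,0.10],[0.003,-0.0025,0.14],[0.003,-0.0025,0.165],[0.003,-0.0025,0.1815],[0.003,-0.0025,0.1815]],"rotation":[[0,0,-0.023],[0,0,-0.023],[0,0,-0.023],[0,0,-0.023],[0,0,-0.023],[0,0,-0.023]]}' && python3 -m pendant '{"dp":[[0,0,0],[0,0,0],[0,0,0],[0,0,0],[0,0,0],[0,0,0]],"rotation":[[0,0,0],[0,0,0],[0,0,0],[0,0,0],[0,0,0],[0,0,0]]}' 0.02
```

```text
time: 7.7
tool_pos: [604.9, -238.8, 18.6]
tcp_rot: [-3.141, 0.004, -0.315]
contact_force: [-0.3, -0.3, 1.1]
grip_width: 70.1
finger_force: 0.0
time: 8.45
tool_pos: [606.3, -240.2, 21.2]
tcp_rot: [3.141, -0.001, -0.315]
contact_force: [-1.4, -1.8, 6.3]
grip_width: 33.8
finger_force: 30.0
```

```bash
python3 -m pendant '{"dp":[[0,0,0],[0,0,0]],"rotation":[[0,0,0],[0,0,0]]}'; python3 - <<'E'
from h import *
for i in range(2):
    t=vision.capture("top"); o=get_obs(); print(o["tool_pos"],o["tcp_rot"],o["contact_force"],o["moment"],o["tau"].round(2),o["dq"].round(3))
E
```

```text
time: 8.7
tool_pos: [606.3, -240.2, 21.2]
tcp_rot: [3.141, -0.001, -0.315]
contact_force: [-2.0, -1.4, 6.0]
grip_width: 33.6
finger_force: 30.0
[ 606.25824935 -240.17708441   21.14147269] [ 3.14095622e+00 -9.31758465e-04 -3.15265189e-01] [-2.07082686 -1.5301475   5.46519787] [-0.28132471  0.32238498  0.01387535] [ 1.600e+00 -5.609e+01 -1.934e+01  7.200e-01 -2.500e-01  1.000e-02] [-0.002 -0.    -0.001  0.     0.002  0.   ]
[ 606.27642384 -240.17611353   21.14802362] [ 3.14096927e+00 -9.64230402e-04 -3.15281998e-01] [-2.23080472 -2.26182344  5.28791622] [-0.29676997  0.33925807 -0.01459072] [ 1.600e+00 -5.609e+01 -1.934e+01  7.200e-01 -2.500e-01  1.000e-02] [-0.    -0.001  0.    -0.003 -0.     0.   ]
```

```bash
python3 -m pendant '{"dp":[[0,0,-0.01],[0,0,-0.03],[0,0,-0.05],[0,0,-0.05],[0,0,-0.05],[0,0,-0.05],[0,0,-0.05]],"rotation":[[0,0,0],[0,0,0],[0,0,0],[0,0,0],[0,0,0],[0,0,0],[0,0,0]]}'; python3 - <<'E'
from h import *
o=get_obs(); print(o["moment"])
c=vision.capture("scene"); p=c["pixels"][:,:,::-1]
f=192/np.tan(np.radians(c["vfov"]/2)); q=c["pose"][:3,:3].T@(np.array(o["tool_pos"])-c["pose"][:3,3]); u,v=c["cx"]-f*q[0]/q[2],c["cy"]+f*q[1]/q[2]; print(u,v)
u0,v0=int(u)-50,int(v)-40; print(u0,v0)
cv2.imwrite("pics/s3.png",cv2.resize(p[v0:v0+75,u0:u0+100],(800,600),interpolation=cv2.INTER_CUBIC))
E
```

```text
time: 9.68
tool_pos: [605.7, -239.5, 69.7]
tcp_rot: [-3.141, 0.001, -0.315]
contact_force: [0.4, -0.3, -2.2]
grip_width: 33.7
finger_force: 30.0
[0.05949478 0.04676472 0.02993875]
186.7912605048163 240.14189051598953
136 200
```

View pics/s3.png

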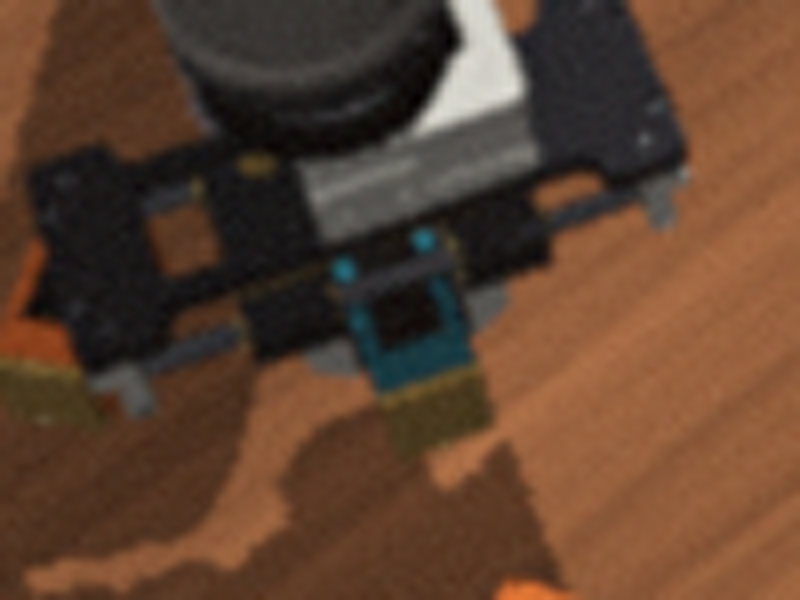

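The module is held upright, brass end (440,410) facing forward. Next: raise, carry it above the channel entry, and check alignment from there.

```bash
python3 - <<'E'
from h import *
go((jig([-2,0,130]),.08))
E
python3 -m pendant '{"dp":[[0,0,-0.03],[0,0,-0.06],[0,0,-0.06],[0,0,-0.06]],"rotation":[[0,0,0],[0,0,0],[0,0,0],[0,0,0]]}'
```

```text
t 9.72 at [ 605.8 -239.6   69.9] [-3.1415e+00  1.1000e-03 -3.1520e-01] w 33.8 F [ 0.2 -0.4 -2.4] ff 30.0
[-0.1382, -0.3611, -0.0601] -0.395
time: 10.22
tool_pos: [605.4, -239.4, 129.1]
tcp_rot: [-3.141, 0.002, -0.315]
contact_force: [-0.3, 0.6, -2.1]
grip_width: 34.0
finger_force: 30.0
```

```bash
python3 -m pendant '{"dp":[[-0.018,-0.045,0],[-0.035,-0.09,0],[-0.052,-0.135,0],[-0.069,-0.18,0],[-0.086,-0.225,0],[-0.103,-0.27,0],[-0.121,-0.316,0],[-0.138,-0.361,0]],"rotation":[[0,0,-0.05],[0,0,-0.1],[0,0,-0.15],[0,0,-0.2],[0,0,-0.25],[0,0,-0.3],[0,0,-0.35],[0,0,-0.395]]}'; python3 -m pendant '{"dp":[[0,0,0],[0,0,0],[0,0,0],[0,0,0]],"rotation":[[0,0,0],[0,0,0],[0,0,0],[0,0,0]]}'
python3 - <<'E'
from h import *
import pickle
o,w=wrist("w4"); pickle.dump((o,w),open("w4.pkl","wb"))
cv2.imwrite("pics/w4.png",cv2.resize(w["pixels"][:,:,::-1],(800,600),interpolation=cv2.INTER_CUBIC))
go((jig([-2,0,130]),.08),(jig([-2,0,36]),.08))
E
```

```text
time: 11.22
tool_pos: [585.6, 147.8, 128.6]
tcp_rot: [3.141, 0.003, 0.081]
contact_force: [0.6, -0.4, -2.3]
grip_width: 33.9
finger_force: 30.0
time: 11.72
tool_pos: [586.9, 145.1, 130.3]
tcp_rot: [3.141, 0.0, 0.078]
contact_force: [0.3, 0.1, -2.2]
grip_width: 33.9
finger_force: 30.0
t 11.78 at [586.9 145.3 130.4] [3.1414e+00 1.0000e-04 7.8200e-02] w 33.6 F [-0.2  0.3 -2.7] ff 30.0
[-0.0005, -0.0014, 0.0004] -0.002
[-0.0005, -0.0014, 0.0944] -0.002
```

View pics/w4.png

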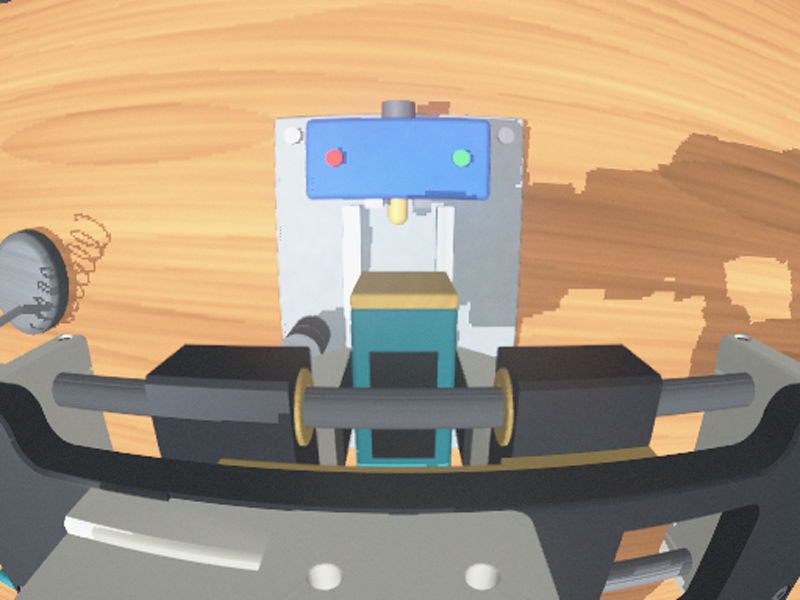

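The wrist view shows the held module's brass top edge at about (353,295)–(457,295). The plunger tip is at (398,223), the rail inner edges at about u=361 and u=438 for v=230, the housing front top edge runs (307,198)–(490,198), and the lever hinge is at (310,335).

```bash
python3 - <<'E'
from h import *
import pickle
o,w=pickle.load(open("w4.pkl","rb")); s=1.5625
Rj=R.from_euler("z",-JY)
def q(n,u,v,z): print(n,Rj.apply(wpix(o,w,(u+.5)/s-.5,(v+.5)/s-.5,z)-JIG).round(1))
q("tip (45,0)",398,223,36); q("house L (60,45)",307,198,64); q("house R",490,198,64); q("railL (.,22)",361,230,22);q("railR",438,230,22)
q("railL far",361,208,22);q("railR far",437,208,22)
q("plate TL (110,75)",276,118,12);q("plate TR",524,118,12)
q("mod L",353,296,149.5);q("mod R",457,296,149.5);q("modbotL",362,272,109.5);q("modbotR",446,272,109.5)
print("tcp",Rj.apply(o["tool_pos"]-JIG).round(1))
E
```

```text
tip (45,0) [46.8  0.5 36. ]
house L (60,45) [61.9 44.3 64. ]
house R [ 61.5 -44.2  64. ]
railL (.,22) [41.8 21.9 22. ]
railR [ 41.7 -22.3  22. ]
railL far [54.5 21.7 22. ]
railR far [ 54.4 -21.6  22. ]
plate TL (110,75) [110.6  73.6  12. ]
plate TR [110.  -74.7  12. ]
mod L [ 33.3  13.3 149.5]
mod R [ 33.2 -18.7 149.5]
modbotL [ 33.4  13.9 109.5]
modbotR [ 33.3 -18.9 109.5]
tcp [ -1.5  -1.6 130.3]
```

```bash
python3 -m pendant '{"dp":[[0,-0.0022,0.03],[0,-0.0022,0.055],[0,-0.0022,0.07],[0,-0.0022,0.08],[0,-0.0022,0.08],[0,-0.0022,0.08]],"rotation":[[0,0,0],[0,0,0],[0,0,0],[0,0,0],[0,0,0],[0,0,0]]}'
python3 -m pendant '{"dp":[[0,0,0.005],[0,0,0.01],[0,0,0.0145],[0,0,0.0145],[0,0,0.0145]],"rotation":[[0,0,0],[0,0,0],[0,0,0],[0,0,0],[0,0,0]]}'
python3 - <<'E'
from h import *
o,w=wrist("w5")
cv2.imwrite("pics/w5.png",cv2.resize(w["pixels"][60:240,150:390,::-1],(800,600),interpolation=cv2.INTER_CUBIC))
E
```

```text
time: 12.52
tool_pos: [587.2, 148.5, 51.4]
tcp_rot: [3.142, -0.002, 0.08]
contact_force: [-0.1, -0.1, -1.6]
grip_width: 33.9
finger_force: 30.0
time: 13.15
tool_pos: [586.7, 148.5, 36.0]
tcp_rot: [3.142, -0.0, 0.08]
contact_force: [1.5, -0.7, -2.6]
grip_width: 33.8
finger_force: 30.0
```

View pics/w5.png

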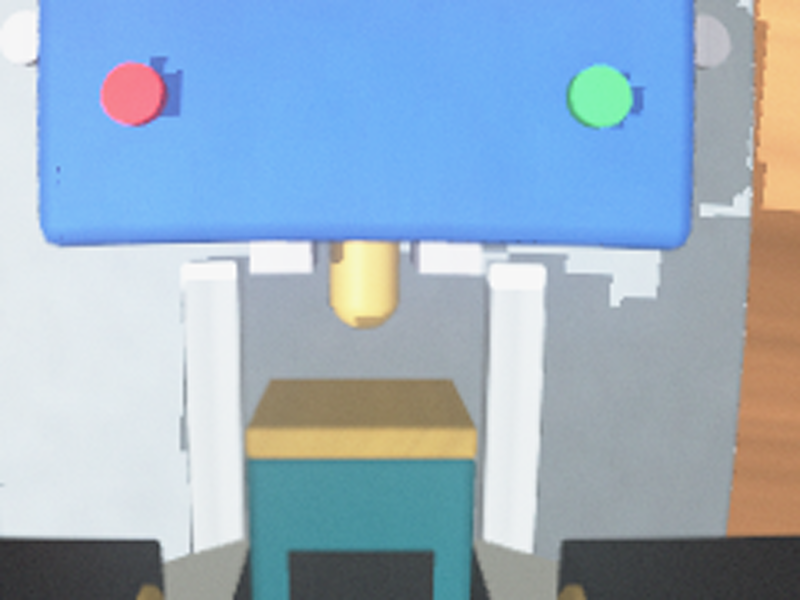

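The module sits between the rails: its centre is at u=361, against u=364 for both the plunger and the rail midline, and the nose is clear of the plunger tip (365,325). Pressing gently now.

```bash
python3 -m pendant '{"dp":[[0.003,0,0.001],[0.006,0,0.001],[0.009,0,0.001],[0.012,0,0.001],[0.014,0,0.001],[0.016,0,0.001],[0.018,0,0.001],[0.018,0,0.001]],"rotation":[[0,0,0],[0,0,0],[0,0,0],[0,0,0],[0,0,0],[0,0,0],[0,0,0],[0,0,0]]}'
python3 -m pendant '{"dp":[[0.001,0,0],[0.002,0,0],[0.003,0,0],[0.003,0,0]],"rotation":[[0,0,0],[0,0,0],[0,0,0],[0,0,0]]}'
python3 -m pendant '{"dp":[[0.0005,0,0],[0.001,0,0],[0.001,0,0]],"rotation":[[0,0,0],[0,0,0],[0,0,0]]}'
```

```text
time: 14.2
tool_pos: [603.3, 149.8, 34.7]
tcp_rot: [3.141, 0.003, 0.08]
contact_force: [-6.2, -1.1, -0.2]
grip_width: 33.8
finger_force: 30.0
time: 14.7
tool_pos: [605.9, 150.0, 34.7]
tcp_rot: [3.141, 0.004, 0.08]
contact_force: [-6.5, -0.8, 1.9]
grip_width: 33.8
finger_force: 30.0
time: 15.08
tool_pos: [606.8, 150.1, 34.7]
tcp_rot: [3.141, 0.004, 0.08]
contact_force: [-7.6, -1.9, 1.9]
grip_width: 33.8
finger_force: 30.0
```

```bash
for i in 1; do :; done
python3 -m pendant '{"dp":[[0.0005,0,0],[0.001,0,0],[0.001,0,0]],"rotation":[[0,0,0],[0,0,0],[0,0,0]]}'
python3 -m pendant '{"dp":[[0.0005,0,0],[0.001,0,0],[0.001,0,0]],"rotation":[[0,0,0],[0,0,0],[0,0,0]]}'
python3 -m pendant '{"dp":[[0.0005,0,0],[0.001,0,0],[0.001,0,0]],"rotation":[[0,0,0],[0,0,0],[0,0,0]]}'
```

```text
time: 15.45
tool_pos: [607.6, 150.1, 34.7]
tcp_rot: [3.141, 0.004, 0.08]
contact_force: [-8.6, -0.1, 2.2]
grip_width: 33.8
finger_force: 30.0
time: 15.82
tool_pos: [608.4, 150.2, 34.7]
tcp_rot: [3.141, 0.005, 0.08]
contact_force: [-8.7, -1.8, 1.6]
grip_width: 33.8
finger_force: 30.0
time: 16.2
tool_pos: [608.4, 150.2, 34.4]
tcp_rot: [3.141, 0.007, 0.08]
contact_force: [-11.5, -2.1, 3.7]
grip_width: 34.0
finger_force: 30.0
```

```bash
python3 -m pendant '{"dp":[[0.0005,0,0],[0.001,0,0],[0.0015,0,0],[0.0015,0,0],[0.0015,0,0]],"rotation":[[0,0,0],[0,0,0],[0,0,0],[0,0,0],[0,0,0]]}'
python3 - <<'E'
from h import *
o,w=wrist("w6"); go()
cv2.imwrite("pics/w6.png",cv2.resize(w["pixels"][60:240,150:390,::-1],(800,600),interpolation=cv2.INTER_CUBIC))
E
```

```text
time: 16.82
tool_pos: [608.4, 150.3, 34.1]
tcp_rot: [3.141, 0.011, 0.08]
contact_force: [-16.4, -2.5, 4.8]
grip_width: 33.6
finger_force: 30.0
t 16.88 at [608.4 150.3  34.1] [3.1411 0.0107 0.08  ] w 34.2 F [-15.7  -2.4   5.4] ff 30.0
```

View pics/w6.png

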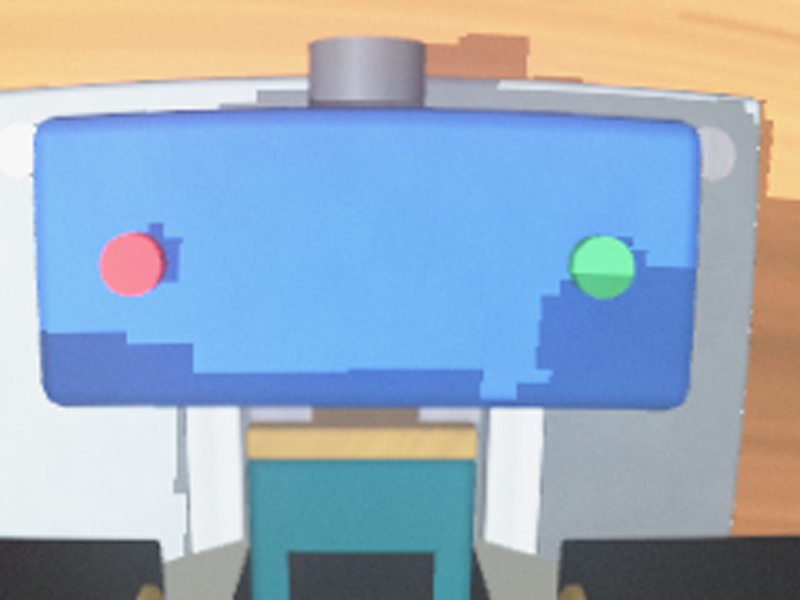

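The brass end edge (v≈425) is square against both stops, at (280,413) and (450,413). The plunger is fully in, and the push is about 16 N against a 9 N spring. Handing in.

```bash
python3 -c "
from plant import workorder
print(workorder.close_job())"
```

```text
the job is handed in; nothing more can be done
None
```

I swung the lever fully open and handed the job in with the gripper holding the teal module square against both stops at about 16 N; the hand-in returned no verdict, and I sent the arm nowhere near the reel, iron stand or screwdriver.

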